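# Return three microscope objectives to their own storage seats

### The arm

A 6-joint arm with a two-finger parallel gripper is mounted at the origin on a cart in front of the work surface, level with it; the furniture and walls round the work are solid. World frame = base frame: x ahead of the robot, y to its left, z up, the work surface at z = 0. Lengths are in mm, angles in rad, forces in N, time in s.
With the tool pointing down it reaches from about 325 to 1000 mm from the base axis. Payload 5.1 kg.
Tool frame: the origin (TCP) lies on the front face of the gripper's body, between the roots of the fingers; the fingertips stand 73 mm ahead of it and the grasp point (between the pads) lies 54 mm ahead of it (r.tip_reach is the distance from the TCP to the fingertips, in mm); z points along the fingers, y is the line along which they close (so a half turn about z gives the same grasp; the last joint's range is limited). The gripper opens to 85 mm and grips with 20 to 120 N. Pads are 22 mm wide; open, the fingers measure 114 mm over their backs; the gripper's body (76 mm by 85 mm) begins 54 mm behind the grasp point. The pads swing forward as they close: fully open they stand 13 mm farther back than shut.
Start: joints at [1.045, 0.124, 1.65, -0, 1.367, -0.083], TCP at [278.525, 587.29, 303.922] pointing down, gripper open.
Joint ranges: [-2.61, 2.61], [-1.02, 2.33], [0.03, 2.71], [-1.35, 4.49], [0.32, 2.68], [-2.91, 2.91]. Speed limits (rad/s): [2.57, 2.57, 3.14, 3.14, 3.14, 3.14].

### API

Orientations are given as a unit quaternion [x, y, z, w].
In Python, from station import r gives the robot as it stands.
- The arm moves only by the shell command python3 -m inch 'ROWS' [FORCE]. ROWS is text: rows parted by semicolons, each of 5 numbers parted by spaces: the shift along the tool's x, y, z normalised to -1 to 1, where 1 is 600 mm, then the turn about the tool's z normalised to -1 to 1, where 1 is 1.5 rad, then the closure, from -1 (fully open) to 1 (shut). A call has exactly 8 rows; each row shifts and turns the commanded pose from where the row before left it, along the tool's axes as they then stand; what a row does not reach is not made up. A row lasts 1/10 s, in which the tool goes at most 50 mm and 8.59 degrees, less where a joint would pass 70% of its speed; a pose out of reach is approached as far as the arm can. A call with a number of a shift or a turn outside -1 to 1 is refused whole. A call with a gripper value outside its range is refused whole. The fingers move at their own pace and stop on an object; FORCE is the grip in N (left out, the last holds). Time passes only in rows, so rows that do not move let the fingers close, or fill a call up. It gives the time, the measured TCP pose, the force, the opening and the grip force at its end, in the units of the state.
- r.read_state(): the state, without advancing time (a new reading comes with each control period).
- r.snapshot(name): name is "scene" or "top"; returns a dict with "img" (384x512x3 uint8, blue, green, red), "fx", "fy", "cx", "cy" (pixels), "pose" (4x4, takes a point from camera to world coordinates). Camera axes: x right, y down, z forward; pixel columns grow to the right and rows downward; lengths in mm; the calibration is good to about 2 mm. A picture is of the moment at which its call begins. There is no depth.
- r.hand_in(): hands the job in; it is judged then, once.
The state is a dict: "time": time; "joint_pos": joint angles; "qvel": joint speeds; "tau": joint torques, N m; "tool_pos": TCP position; "tool_rot": TCP orientation; "wrist_force": force on the tool from outside, world axes, zero at the start; "torque": the same for the moment, N m; "finger_gap": opening from 0.0 (shut) to 1.0 (fully open); "grasp_force": force on a finger pad.
Only numpy, scipy, OpenCV 4.12 (cv2) and the standard library are available. Lean on these libraries where they do the work, as an engineer would, in place of code of your own. Each camera call takes 0.05 s, during which the arm holds its last target. There are 200 camera calls.

### The job

The three cleaned microscope objectives were put back in one another's storage seats. Using the empty square block as the parking place on the way, swap them round so that each stands upright and fully home in the round seat whose recess fits its shoulder: short in the small seat, medium in the medium one, long in the large one. Set the lenses down gently without dropping or tipping them, and leave the wafer carrier, dish and USB stick among them where they are.

Things in the scene. Friction and masses are not known exactly. Their poses are not given: they have to be found in the camera images.
- objective_short_grip (a point): short objective: metal lens barrel, lens up, 56 mm tall, about 100 g; spigot 18 mm wide, 8 mm long at its foot, shoulder 32 mm wide (8 to 15.5 mm up), then plain barrel 26 mm wide up to 46 mm. This point: on the axis, 38 mm above the foot, where to grasp it; z up. Fully home in its seat or the spare block it is 41 mm above the desk. Starts in the medium seat
- objective_medium_grip (a point): medium objective: metal lens barrel, lens up, 68 mm tall, about 160 g; spigot 18 mm wide, 8 mm long at its foot, shoulder 40 mm wide (8 to 15.5 mm up), then plain barrel 32 mm wide up to 58 mm. This point: on the axis, 43 mm above the foot, where to grasp it; z up. Fully home in its seat or the spare block it is 46 mm above the desk. Starts in the large seat
- objective_long_grip (a point): long objective: metal lens barrel, lens up, 82 mm tall, about 250 g; spigot 18 mm wide, 8 mm long at its foot, shoulder 48 mm wide (8 to 15.5 mm up), then plain barrel 40 mm wide up to 72 mm. This point: on the axis, 49 mm above the foot, where to grasp it; z up. Fully home in its seat or the spare block it is 52 mm above the desk. Starts on the small seat's rim, 5 mm higher
- seat_small: storage seat, the smallest: round black base fixed to the desk, 52 mm across, 16 mm high; origin at the centre of its underside, z up. In its middle a bore 25 mm wide (2.5 to 11 mm height) for an objective's spigot; above it a counterbore 40 mm wide for the shoulder of the short objective. A smaller objective stands loosely in it, a larger one rides on its rim, 5 mm too high
- seat_medium: storage seat, the middle-sized one: round black base fixed to the desk, 60 mm across, 16 mm high; origin at the centre of its underside, z up. In its middle a bore 25 mm wide (2.5 to 11 mm height) for an objective's spigot; above it a counterbore 48 mm wide for the shoulder of the medium objective. A smaller objective stands loosely in it, a larger one rides on its rim, 5 mm too high
- seat_large: storage seat, the largest: round black base fixed to the desk, 68 mm across, 16 mm high; origin at the centre of its underside, z up. In its middle a bore 25 mm wide (2.5 to 11 mm height) for an objective's spigot; above it a counterbore 56 mm wide for the shoulder of the long objective. A smaller objective stands loosely in it, a larger one rides on its rim, 5 mm too high
- spare_block: spare parking block: square aluminium block 62 x 62 mm, 11 mm high, fixed to the desk, one bore 25 mm wide in its middle down to 2.5 mm above the desk, empty at the start; any objective stands in it by its spigot, shoulder flat on its top. Origin at the centre of its underside, z up
- wafer_carrier_mid (a point): bystander, loose: closed round white plastic wafer carrier 77 mm across, 16 mm high; this point is its middle
- petri_dish_mid (a point): bystander, loose: clear shallow dish 60 mm across, 13 mm high; this point is its middle
- usb_stick_mid (a point): bystander, loose: small red USB stick 18 x 50 x 8 mm lying flat on the desk; this point is its middle

How it is judged:
By the outcome, as a careful person would: the job done as asked, in the order asked, and still so for the second after the job is handed in, with the robot touching nothing.
It also fails if it takes over 96 s, if anything falls off the work surface, if the arm or the gripper's body presses on something with over 40 N, if the wrist force passes 120 N, or if a joint passes its speed limit or range.

## Working session

There is one attempt and no reset: what is moved stays moved. The work goes in short steps, Python scripts to look and compute and a shell command to move; the robot and the scene stay as the last step left them, time stands still between calls to the robot, and variables do not carry over. Pictures are saved under pics/ and viewed, at most 14 in all, crops included, and the job is handed in when it is done.

```bash
ls; mkdir -p pics
python3 - <<'E'
from station import r
import cv2,numpy as np
for n in ("scene","top"):
    s=r.snapshot(n); cv2.imwrite(f"pics/{n}0.png",s["img"]); np.savez(f"{n}0.npz",**s)
    print(n,s["fx"],s["fy"],s["cx"],s["cy"],np.round(s["pose"],3).tolist())
st=r.read_state(); print({k:np.round(v,3).tolist() for k,v in st.items()}, r.tip_reach)
E
```

```text
pics
scene 366.16273241899984 366.16273241899984 251.64919790691508 194.0861897639583 [[-0.426, -0.395, 0.814, -141.814], [-0.904, 0.173, -0.39, 342.89], [0.013, -0.902, -0.431, 454.871], [0.0, 0.0, 0.0, 1.0]]
top 498.7197554387851 498.7197554387851 256.74440516138407 189.10568752491574 [[0.059, -0.972, 0.227, 349.669], [-0.998, -0.058, 0.01, 1.743], [0.004, -0.227, -0.974, 973.572], [0.0, 0.0, 0.0, 1.0]]
{'time': 0.1, 'joint_pos': [1.045, 0.124, 1.652, -0.0, 1.368, -0.083], 'qvel': [0.0, -0.002, -0.004, -0.0, -0.0, 0.001], 'tau': [0.0, -42.493, -36.665, -0.0, 0.004, -0.0], 'tool_pos': [278.318, 586.917, 302.755], 'tool_rot': [0.22, 0.976, -0.001, -0.0], 'wrist_force': [0.748, -0.338, 0.074], 'torque': [-0.018, 0.053, 0.008], 'grasp_force': 0.0, 'finger_gap': 1.001} 72.6
```

View pics/top0.png

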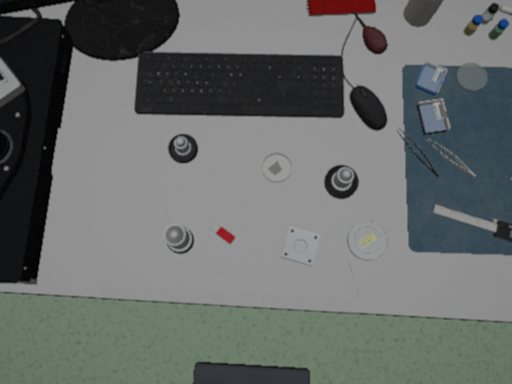

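View pics/scene0.png

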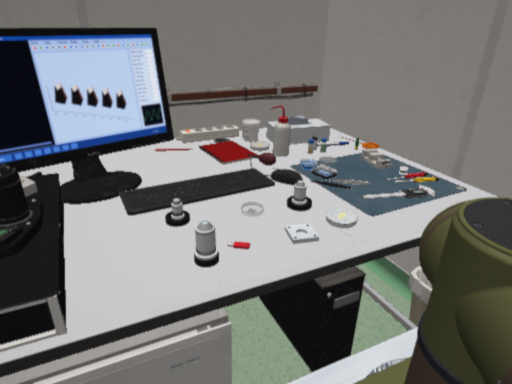

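The top view shows: short in the medium seat (183,148), long on the small seat (180,238), medium in the large seat (342,181), the spare block (301,245), dish (277,167), carrier (367,240) and USB stick (226,235). Next I enlarge those areas and measure.

```bash
cat > h.py <<'E'
import cv2,numpy as np
from station import r
def ray(s,u,v,z):
    P=np.array(s["pose"]); d=P[:3,:3]@[(u-s["cx"])/s["fx"],(v-s["cy"])/s["fy"],1]; o=P[:3,3]
    return o+d*(z-o[2])/d[2]
def proj(s,p):
    P=np.array(s["pose"]); c=P[:3,:3].T@(np.array(p)-P[:3,3]); return s["fx"]*c[0]/c[2]+s["cx"],s["fy"]*c[1]/c[2]+s["cy"]
E
python3 - <<'E'
import cv2,numpy as np
t=np.load("top0.npz")["img"]; s=np.load("scene0.npz")["img"]
def c(i,u,v,w,h=None,k=6):
    return cv2.resize(i[v-w:v+w,u-w:u+w],(260,260),interpolation=cv2.INTER_NEAREST)
a=np.hstack([c(t,183,148,22),c(t,180,238,22),c(t,342,181,22)])
b=np.hstack([c(t,301,245,22),c(s,207,240,32),c(s,300,195,22)])
cv2.imwrite("pics/crop0.png",np.vstack([a,b]))
E
```

```text
(no output)
```

View pics/crop0.png

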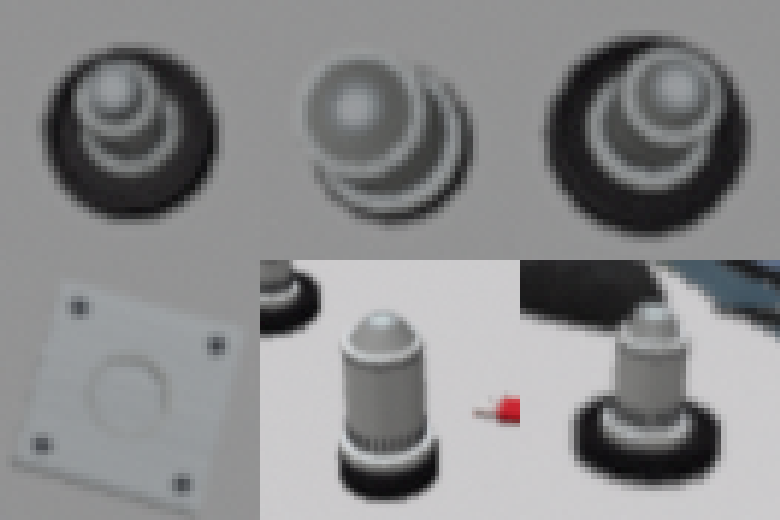

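```bash
cat > m.py <<'E'
from h import *
from scipy.optimize import least_squares
t={k:v for k,v in np.load("top0.npz").items()}; t["cx"],t["cy"],t["fx"],t["fy"]=[float(t[k]) for k in("cx","cy","fx","fy")]
K=10
g=cv2.cvtColor(t["img"],cv2.COLOR_BGR2GRAY)
def crop(u,v,w=24):
    c=cv2.resize(g[v-w:v+w,u-w:u+w],None,fx=K,fy=K,interpolation=cv2.INTER_CUBIC)
    return c,lambda p:((np.asarray(p,float)+.5)/K-.5+[u-w,v-w])
# block: corner holes, z=11
c,f=crop(301,245); m=(c<115).astype(np.uint8)
n,_,st,ce=cv2.connectedComponentsWithStats(m)
pts=[ray(t,*f(ce[i]),11)[:2] for i in range(1,n) if 100<st[i,4]<900 ]
print("block",np.round(pts,1).tolist(),"centre",np.mean(pts,0).round(1))
vis=[]
for name,(u,v),R,ro,zt in (("medium/short",(183,148),30,13,49),("small/long",(180,238),26,20,80),("large/medium",(342,181),34,16,61)):
    c,f=crop(u,v); m=(c<100).astype(np.uint8)
    cs,_=cv2.findContours(m,cv2.RETR_EXTERNAL,cv2.CHAIN_APPROX_NONE); q=max(cs,key=cv2.contourArea)[:,0]
    W=np.array([ray(t,*f(p),8)[:2] for p in q])
    s=least_squares(lambda a:np.hypot(*(W-a[:2]).T)-R-a[2]*0,np.r_[W.mean(0),0],loss="soft_l1",f_scale=.7)
    e=np.hypot(*(W-s.x[:2]).T)-R
    print("seat",name,s.x[:2].round(1),"inl",(abs(e)<1.5).mean().round(2),len(W),"med|e|",np.median(abs(e)).round(2))
    # barrel top ring
    pr=ro*t["fx"]/(t["pose"][2,3]-zt)*K*0.99
    h=cv2.HoughCircles(cv2.GaussianBlur(c,(0,0),4),cv2.HOUGH_GRADIENT_ALT if 0 else cv2.HOUGH_GRADIENT,1,400,param1=60,param2=8,minRadius=int(pr*.88),maxRadius=int(pr*1.12))
    vv=cv2.cvtColor(c,cv2.COLOR_GRAY2BGR)
    b=h[0,0]; print("  obj",ray(t,*f(b[:2]),zt)[:2].round(1),"r px",b[2],"exp",pr.round(1))
    cv2.circle(vv,tuple(int(x) for x in b[:2]),int(b[2]),(0,0,255),1)
    for zz,col in((16,(0,255,0)),(0,(255,0,0))):
        P=[proj(t,[s.x[0]+R*np.cos(a),s.x[1]+R*np.sin(a),zz]) for a in np.linspace(0,6.28,60)]
        P=np.array([((np.array(p)-f([0,0]))*K) for p in P]).astype(int); cv2.polylines(vv,[P],True,col,1)
    vis.append(cv2.resize(vv,(265,265)))
cv2.imwrite("pics/m0.png",np.hstack(vis))
E
python3 m.py
```

```text
block [[495.4, -61.9], [485.5, -107.5], [449.6, -51.6], [439.5, -97.6]] centre [467.5 -79.6]
seat medium/short [650.7 166. ] inl 0.92 845 med|e| 0.72
  obj [630.8 144.3] r px 66.1 exp 69.4
seat small/long [474.7 166. ] inl 0.13 509 med|e| 3.85
  obj [456.5 139.2] r px 120.5 exp 110.5
seat large/medium [ 600.1 -155.5] inl 0.63 1618 med|e| 0.98
  obj [ 589.3 -145.2] r px 94.3 exp 86.6
```

View pics/m0.png

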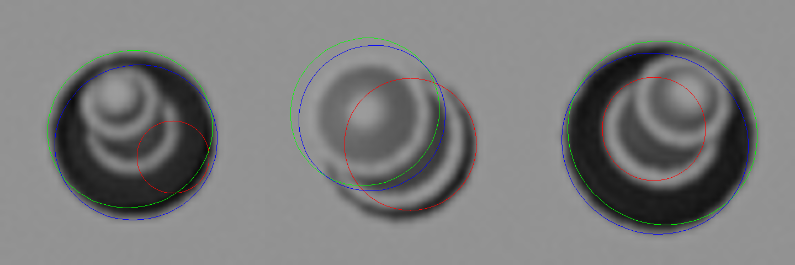

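```bash
cat > m2.py <<'E'
from m import *
from scipy.ndimage import map_coordinates
def edge(name,c0,R,z,a0,a1,sign,im=None,cam=t,free=False,win=6):
    """circle of radius R at height z: strongest radial edge (sign +1 = brighter outward) on world angles a0..a1 deg"""
    im=g if im is None else im; c0=np.array(c0,float); rr=np.arange(R-win,R+win,.25); c=c0.copy(); r0=R
    for it in range(3):
        P=[]
        for a in np.radians(np.arange(a0,a1,4)):
            d=np.array([np.cos(a),np.sin(a)])
            uv=np.array([proj(cam,[*(c+d*q),z]) for q in rr])
            v=map_coordinates(im.astype(float),[uv[:,1],uv[:,0]],order=3)
            gr=sign*np.gradient(np.convolve(np.pad(v,2,'edge'),np.ones(5)/5,'valid')); i=gr.argmax()
            if gr[i]>1: P.append(c+d*rr[i])
        P=np.array(P)
        s=least_squares(lambda q:np.hypot(*(P-q[:2]).T)-(q[2] if free else R),[*c,R],loss="soft_l1",f_scale=.5)
        c=s.x[:2]
    e=np.hypot(*(P-c).T)-(s.x[2] if free else R)
    print(f"{name:22s} {c.round(1)} R {s.x[2]:.1f} n {len(P)} rms {e.std():.2f}")
    return c
if __name__=="__main__":
    print('---')
    edge("medium seat top",(650,166),30,16,-60,90,1)
    edge("medium seat bot",(650,166),30,0,120,270,1)
    edge("large seat top",(600,-155),34,16,-90,60,1)
    edge("large seat bot",(600,-155),34,0,90,230,1)
    edge("small seat bot",(462,157),26,0,-190,-90,1)
    edge("short ring",(650,166),13,49,-20,90,-1,free=True)
    edge("short shoulder",(650,166),16,18.5,-210,-90,-1,free=True)
    edge("medium ring",(600,-155),16,61,-90,20,-1,free=True)
    edge("medium shoulder",(600,-155),20,18.5,70,210,-1,free=True)
    edge("long ring",(462,157),20,80,-190,-80,-1,free=True)
    edge("long shoulder",(462,157),24,16,-180,-100,-1)
E
python3 m2.py | sed -n '/---/,$p'
```

```text
---
medium seat top        [648.4 165.1] R 30.0 n 38 rms 0.53
medium seat bot        [652.6 166.9] R 30.0 n 38 rms 0.28
large seat top         [ 598.5 -155.4] R 34.0 n 38 rms 0.77
large seat bot         [ 602.  -156.3] R 34.0 n 35 rms 0.33
small seat bot         [465.5 155. ] R 26.0 n 25 rms 0.14
short ring             [647.2 163.4] R 15.8 n 28 rms 0.16
short shoulder         [649.8 164.8] R 16.8 n 30 rms 0.15
medium ring            [ 597.5 -153.2] R 18.5 n 28 rms 0.18
medium shoulder        [ 599.8 -154.5] R 20.7 n 35 rms 0.16
long ring              [465.  153.4] R 19.7 n 28 rms 0.79
long shoulder          [465.6 154.1] R 24.0 n 20 rms 0.14
```

```bash
cat > chk.py <<'E'
from m2 import *
s={k:v for k,v in np.load("scene0.npz").items()}; s.update({k:float(s[k]) for k in("cx","cy","fx","fy")})
O=[("short",(649.5,164.7),3,46,13,15.5,16),("long",(465,154),8,72,20,15.5,24),("medium",(599.5,-154.5),3,58,16,15.5,20)]
out=[]
for cam in (s,t):
  row=[]
  for n,(x,y),z0,h,R,_,Rs in O:
    u,v=[int(round(q)) for q in proj(cam,[x,y,z0+30])]; w=26 if cam is s else 22; k=265/(2*w)
    c=cv2.resize(cam["img"][v-w:v+w,u-w:u+w],(265,265),interpolation=cv2.INTER_CUBIC)
    for zz,rr,col in((z0+h,R,(0,0,255)),(z0+17,R,(0,255,255)),(z0+15.5,Rs,(0,255,0)),(16,{16:30,24:26,20:34}[Rs],(255,0,0))):
        P=np.array([proj(cam,[x+rr*np.cos(a),y+rr*np.sin(a),zz]) for a in np.linspace(0,6.28,60)])
        P=((P-[u-w,v-w]+.5)*k).astype(int); cv2.polylines(c,[P],True,col,1)
    row.append(c)
  out.append(np.hstack(row))
cv2.imwrite("pics/chk.png",np.vstack(out))
E
python3 chk.py >/dev/null
```

```text
(no output)
```

View pics/chk.png

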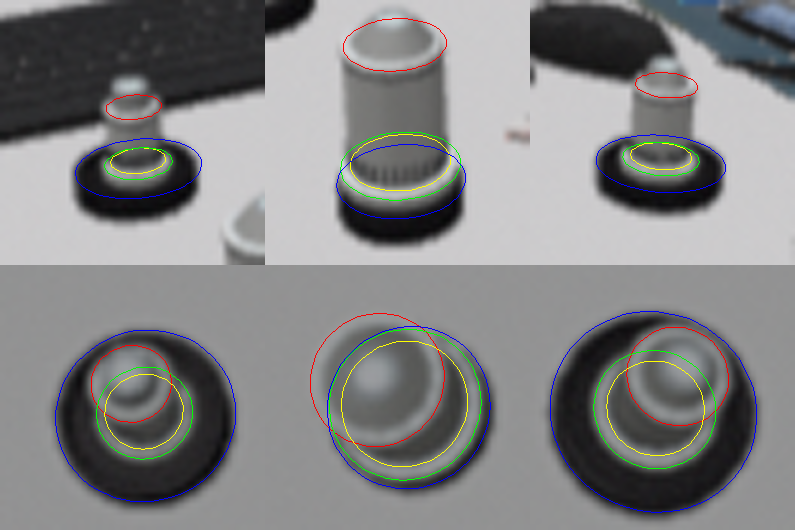

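The overlay agrees in both views (short (649.5,164.7), long (464.7,153.4), medium (599.5,−154.5)). Now a small helper for shifts, and the first approach.

```bash
cat > go.py <<'E'
import sys,numpy as np
from station import r
from scipy.spatial.transform import Rotation as Q
st=r.read_state(); p=np.array(st["tool_pos"]); R=Q.from_quat(st["tool_rot"]).as_matrix()
print("t",round(st["time"],2),"pos",p.round(1),"F",np.round(st["wrist_force"],1),"gap",round(st["finger_gap"],3),"grip",round(st["grasp_force"],1),"tilt",R[:,2].round(3),"q6",round(st["joint_pos"][5],2))
a=[float(x) for x in sys.argv[1:]]
for i in range(0,len(a),3):
    d=np.array(a[i:i+3])-p; print("to",a[i:i+3],"total units",(R.T@d/600).round(4),"min rows",round(np.linalg.norm(d)/50,1)); p=p+d
E
python3 go.py 320 260 300 464.7 153.4 200 464.7 153.4 111
```

```text
t 0.1 pos [278.3 586.9 302.8] F [ 0.7 -0.3  0.1] gap 1.001 grip 0.0 tilt [-0.001 -0.002 -1.   ] q6 -0.08
to [320.0, 260.0, 300.0] total units [-0.2962 -0.4625  0.0054] min rows 6.6
to [464.7, 153.4, 200.0] total units [-0.2941 -0.0569  0.1667] min rows 4.1
to [464.7, 153.4, 111.0] total units [-0.      0.0003  0.1483] min rows 1.8
```

```bash
python3 -m inch '-0.037 -0.058 0 0 -1;-0.037 -0.058 0 0 -1;-0.037 -0.058 0 0 -1;-0.037 -0.058 0 0 -1;-0.037 -0.058 0 0 -1;-0.037 -0.058 0 0 -1;-0.037 -0.058 0 0 -1;-0.037 -0.058 0 0 -1' 40; python3 go.py 464.7 153.4 200
```

```text
time: 0.9
tool_pos: [319.3, 258.0, 303.4]
tool_rot: [0.219, 0.976, -0.0, -0.0]
wrist_force: [1.2, -0.6, -0.5]
finger_gap: 1.001
grasp_force: 0.0
t 0.9 pos [319.3 258.  303.4] F [ 1.2 -0.6 -0.5] gap 1.001 grip 0.0 tilt [-0. -0. -1.] q6 -0.58
to [464.7, 153.4, 200.0] total units [-0.2936 -0.0539  0.1723] min rows 4.1
```

```bash
python3 -m inch '-0.049 -0.009 0.029 0 -1;-0.049 -0.009 0.029 0 -1;-0.049 -0.009 0.029 0 -1;-0.049 -0.009 0.029 0 -1;-0.049 -0.009 0.029 0 -1;-0.049 -0.009 0.029 0 -1;0 0 0 0 -1;0 0 0 0 -1'; python3 go.py 464.7 153.4 111
python3 - <<'E'
from h import *
a=[]
for n in("scene","top"):
    s=r.snapshot(n); st=r.read_state(); u,v=[int(x) for x in proj(s,[465,153,120])]; w=45
    c=s["img"][max(0,v-w):v+w,max(0,u-w):u+w]; a.append(cv2.resize(c,(400,400),interpolation=cv2.INTER_CUBIC))
cv2.imwrite("pics/ap1.png",np.hstack(a))
E
```

```text
time: 1.7
tool_pos: [464.9, 154.3, 198.6]
tool_rot: [0.22, 0.975, -0.0, -0.001]
wrist_force: [0.1, 0.3, -0.5]
finger_gap: 0.996
grasp_force: 0.0
t 1.7 pos [464.9 154.3 198.6] F [ 0.1  0.3 -0.5] gap 0.996 grip 0.0 tilt [-0.002 -0.    -1.   ] q6 -0.92
to [464.7, 153.4, 111.0] total units [-0.0007 -0.0014  0.1459] min rows 1.8
```

View pics/ap1.png

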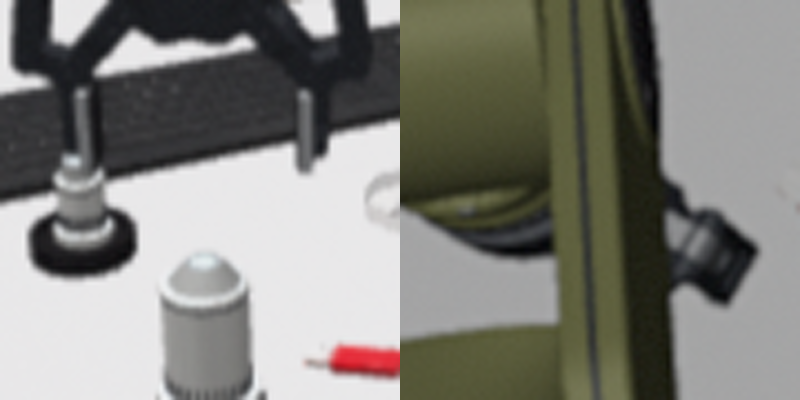

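```bash
python3 -m inch '-0.0007 -0.0014 0.0365 0 -1;0 0 0.0365 0 -1;0 0 0.0365 0 -1;0 0 0.0365 0 -1;0 0 0 0 -1;0 0 0 0 -0.3;0 0 0 0 -0.1;0 0 0 0 -0.1' 40; python3 go.py 464.7 153.4 111; python3 -m inch '0 0 0 0 0.05;0 0 0 0 0.2;0 0 0 0 1;0 0 0 0 1;0 0 0 0 1;0 0 0 0 1;0 0 0 0 1;0 0 0 0 1' 40
```

```text
time: 2.6
tool_pos: [466.1, 154.2, 113.6]
tool_rot: [0.219, 0.976, 0.001, 0.001]
wrist_force: [0.7, -0.0, -0.2]
finger_gap: 0.546
grasp_force: 0.0
t 2.6 pos [466.1 154.2 113.6] F [ 0.7 -0.  -0.2] gap 0.546 grip 0.0 tilt [ 0.003  0.001 -1.   ] q6 -0.92
to [464.7, 153.4, 111.0] total units [ 0.0016 -0.0023  0.0044] min rows 0.1
time: 3.4
tool_pos: [466.0, 154.0, 113.2]
tool_rot: [0.22, 0.976, 0.0, 0.001]
wrist_force: [-2.3, 0.7, 5.5]
finger_gap: 0.451
grasp_force: 39.8
```

```bash
python3 -m inch '0 0 -0.003 0 1;0 0 -0.006 0 1;0 0 -0.012 0 1;0 0 -0.02 0 1;0 0 -0.02 0 1;0 0 -0.02 0 1;0 0 -0.005 0 1;0 0 0 0 1'; python3 go.py 468.3 -80.0 165
```

```text
time: 4.2
tool_pos: [465.8, 154.0, 164.8]
tool_rot: [0.22, 0.976, 0.0, 0.001]
wrist_force: [-0.1, 0.4, -3.2]
finger_gap: 0.446
grasp_force: 40.6
t 4.2 pos [465.8 154.  164.8] F [-0.1  0.4 -3.2] gap 0.446 grip 40.6 tilt [ 0.002  0.001 -1.   ] q6 -0.92
to [468.3, -80.0, 165.0] total units [-0.1709 -0.3506 -0.0006] min rows 4.7
```

```bash
python3 -m inch '-0.006 -0.013 0 0 1;-0.012 -0.025 0 0 1;-0.012 -0.025 0 0 1;-0.012 -0.025 0 0 1;-0.012 -0.025 0 0 1;-0.012 -0.025 0 0 1;-0.012 -0.025 0 0 1;-0.012 -0.025 0 0 1';  python3 -m inch '-0.012 -0.025 0 0 1;-0.012 -0.025 0 0 1;-0.012 -0.025 0 0 1;-0.012 -0.025 0 0 1;-0.012 -0.025 0 0 1;-0.012 -0.025 0 0 1;-0.006 -0.013 0 0 1;0 0 0 0 1' | head -2; python3 go.py 468.3 -80.0 165;  python3 - <<'E'
from h import *
a=[]
for n in("scene","top"):
    s=r.snapshot(n); u,v=[int(x) for x in proj(s,[468,-80,50])]; w=40 
    c=s["img"][max(0,v-w):v+w,max(0,u-w):u+w]; a.append(cv2.resize(c,(400,400),interpolation=cv2.INTER_CUBIC)); np.savez(n+"1.npz",**s)
cv2.imwrite("pics/blk1.png",np.hstack(a))
E
```

```text
time: 5.0
tool_pos: [464.9, 27.6, 162.6]
tool_rot: [0.22, 0.976, -0.0, -0.001]
wrist_force: [-0.7, 0.2, -2.6]
finger_gap: 0.448
grasp_force: 40.8
time: 5.8
tool_pos: [465.6, -80.5, 163.0]
t 5.8 pos [465.6 -80.5 163. ] F [-0.2  1.2 -2.8] gap 0.45 grip 40.9 tilt [-0.001  0.    -1.   ] q6 -1.41
to [468.3, -80.0, 165.0] total units [-0.0036  0.0027 -0.0034] min rows 0.1
```

View pics/blk1.png

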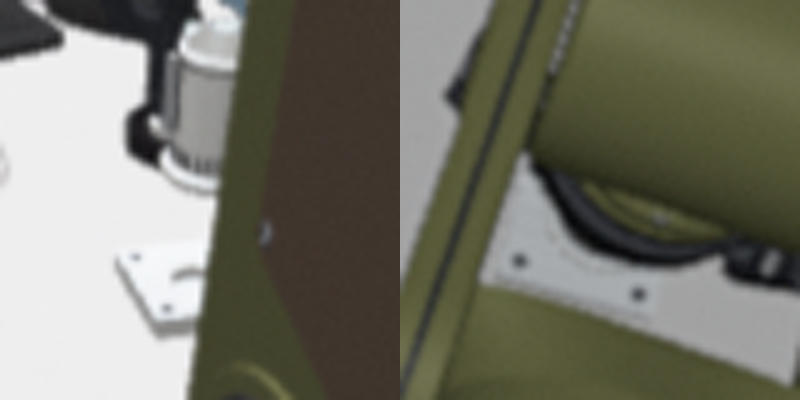

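```bash
python3 -m inch '-0.0036 0.0027 0.006 0 1;0 0 0.015 0 1;0 0 0.015 0 1;0 0 0.015 0 1;0 0 0.013 0 1;0 0 0.007 0 1;0 0 0 0 1;0 0 0 0 1'; python3 go.py 468.3 -80.0 108.2
```

```text
time: 6.7
tool_pos: [468.8, -79.2, 121.0]
tool_rot: [0.22, 0.976, -0.0, 0.0]
wrist_force: [0.3, 1.5, -3.7]
finger_gap: 0.452
grasp_force: 40.8
t 6.7 pos [468.8 -79.2 121. ] F [ 0.3  1.5 -3.7] gap 0.452 grip 40.8 tilt [ 0. -0. -1.] q6 -1.41
to [468.3, -80.0, 108.2] total units [ 0.0002 -0.0016  0.0213] min rows 0.3
```

```bash
python3 -m inch '0.0002 -0.0016 0.003 0 1;0 0 0.003 0 1;0 0 0.002 0 1;0 0 0.002 0 1;0 0 0.002 0 1;0 0 0 0 1;0 0 0 0 1;0 0 0 0 1'; python3 -c "
from station import r
print(r.read_state()['torque'])"
```

```text
time: 7.5
tool_pos: [468.2, -79.9, 113.8]
tool_rot: [0.22, 0.976, -0.0, 0.0]
wrist_force: [-0.0, -0.4, -4.0]
finger_gap: 0.451
grasp_force: 40.8
[-0.02521706  0.00803638  0.01141164]
```

```bash
python3 -m inch '0 0 0.0014 0 1;0 0 0.0014 0 1;0 0 0.0014 0 1;0 0 0.0014 0 1;0 0 0.0014 0 1;0 0 0.0008 0 1;0 0 0 0 1;0 0 0 0 1'
```

```text
time: 8.3
tool_pos: [468.2, -79.9, 109.1]
tool_rot: [0.22, 0.976, -0.0, 0.0]
wrist_force: [0.3, 0.6, -3.8]
finger_gap: 0.452
grasp_force: 40.8
```

```bash
python3 -m inch '0 0 0.0008 0 1;0 0 0.0005 0 1;0 0 0.0005 0 1;0 0 0.0005 0 1;0 0 0 0 1;0 0 0 0 1;0 0 0 0 1;0 0 0 0 1'
```

```text
time: 9.1
tool_pos: [468.4, -79.9, 108.3]
tool_rot: [0.22, 0.976, -0.0, -0.0]
wrist_force: [-4.1, 0.4, 5.7]
finger_gap: 0.451
grasp_force: 41.2
```

```bash
python3 -m inch '0 0 0 0 0.08;0 0 0 0 0.04;0 0 0 0 0;0 0 0 0 -0.1;0 0 0 0 -0.4;0 0 0 0 -1;0 0 0 0 -1;0 0 0 0 -1' 20;python3 -m inch '0 0 -0.01 0 -1;0 0 -0.03 0 -1;0 0 -0.04 0 -1;0 0 -0.04 0 -1;0 0 -0.04 0 -1;0 0 0 0 -1;0 0 0 0 -1;0 0 0 0 -1'; python3 go.py 600 60 210 649.5 164.7 160 649.5 164.7 95
```

```text
time: 9.9
tool_pos: [468.2, -79.9, 107.6]
tool_rot: [0.22, 0.976, -0.0, -0.0]
wrist_force: [0.4, 0.3, -0.1]
finger_gap: 0.999
grasp_force: 0.0
time: 10.7
tool_pos: [467.5, -79.7, 202.3]
tool_rot: [0.22, 0.976, 0.0, -0.001]
wrist_force: [-0.5, 0.1, 0.4]
finger_gap: 1.0
grasp_force: 0.0
t 10.7 pos [467.5 -79.7 202.3] F [-0.5  0.1  0.4] gap 1.0 grip 0.0 tilt [-0.002  0.001 -1.   ] q6 -1.41
to [600.0, 60.0, 210.0] total units [-0.0998  0.305  -0.0131] min rows 3.9
to [649.5, 164.7, 160.0] total units [0.     0.1931 0.0833] min rows 2.5
to [649.5, 164.7, 95.0] total units [-0.0002  0.      0.1083] min rows 1.3
```

```bash
python3 - <<'E' | sed -n '/---/,$p'
from m2 import *
print("---")
s=r.snapshot("top"); s2=r.snapshot("scene"); gg=cv2.cvtColor(s["img"],cv2.COLOR_BGR2GRAY)
c=(464.5,154)
edge("rim top far",c,26,16,-50,120,1,im=gg,cam=s)
edge("rim bot near",c,26,0,120,300,1,im=gg,cam=s)
edge("cbore",c,20,16,-180,180,-1,im=gg,cam=s,free=True,win=4)
edge("bore",c,12.5,11,-180,180,-1,im=gg,cam=s,free=True,win=4)
a=[]
for q,p,w in((s,[464,154,10],22),(s2,[464,154,10],30),(s2,[468,-80,40],30)):
    u,v=[int(x) for x in proj(q,p)]; a.append(cv2.resize(q["img"][v-w:v+w,u-w:u+w],(260,260),interpolation=cv2.INTER_CUBIC))
cv2.imwrite("pics/small1.png",np.hstack(a))
E
```

```text
---
rim top far            [463.  152.5] R 26.0 n 43 rms 0.45
rim bot near           [466.1 155.1] R 26.0 n 45 rms 0.32
cbore                  [462.9 151.7] R 20.2 n 87 rms 1.28
bore                   [464.1 153.3] R 10.4 n 78 rms 0.20
```

View pics/small1.png

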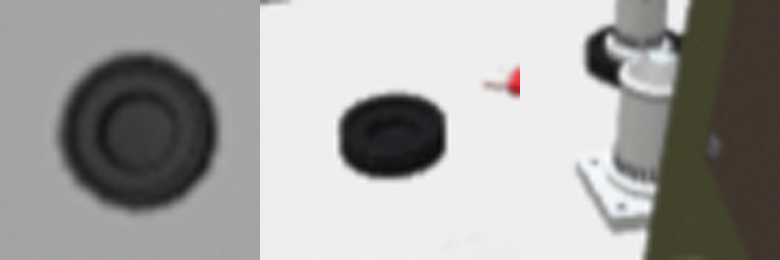

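The small seat is empty and centred at about (464.5, 153.8). The long lens stands flat on the block. Next is the short lens.

```bash
python3 -m inch '-0.013 0.062 0 0 -1;-0.013 0.062 0 0 -1;-0.013 0.062 0 0 -1;-0.013 0.062 0 0 -1;-0.012 0.062 0.012 0 -1;-0.012 0.062 0.02 0 -1;-0.012 0.063 0.02 0 -1;-0.012 0.063 0.02 0 -1'; python3 -m inch '0 0 0 0 -1;0 0 0 0 -1;0 0 0 0 -0.2;0 0 0 0 -0.2;0 0 0 0 -0.2;0 0 0 0 -0.2;0 0 0 0 -0.2;0 0 0 0 -0.2'; python3 go.py 649.5 164.7 97
```

```text
time: 11.6
tool_pos: [650.6, 165.7, 158.3]
tool_rot: [0.22, 0.976, -0.0, -0.001]
wrist_force: [0.6, -0.5, 0.4]
finger_gap: 1.002
grasp_force: 0.0
time: 12.4
tool_pos: [650.4, 164.2, 160.7]
tool_rot: [0.22, 0.976, 0.0, 0.0]
wrist_force: [0.3, -0.6, 0.2]
finger_gap: 0.603
grasp_force: 0.0
t 12.4 pos [650.4 164.2 160.7] F [ 0.3 -0.6  0.2] gap 0.603 grip 0.0 tilt [ 0.  0. -1.] q6 -0.96
to [649.5, 164.7, 97.0] total units [1.800e-03 1.000e-04 1.062e-01] min rows 1.3
```

```bash
python3 -m inch '0.0018 0.0001 0.015 0 -0.2;0 0 0.025 0 -0.2;0 0 0.025 0 -0.2;0 0 0.025 0 -0.2;0 0 0.0112 0 -0.2;0 0 0.005 0 -0.2;0 0 0 0 -0.2;0 0 0 0 -0.2'; python3 -m inch '0 0 0 0 0;0 0 0 0 0.2;0 0 0 0 0.3;0 0 0 0 0.4;0 0 0 0 1;0 0 0 0 1;0 0 0 0 1;0 0 0 0 1' 30; python3 go.py
```

```text
time: 13.2
tool_pos: [650.0, 164.9, 97.4]
tool_rot: [0.22, 0.976, 0.0, 0.001]
wrist_force: [-0.4, -0.4, -0.1]
finger_gap: 0.6
grasp_force: 0.0
time: 14.0
tool_pos: [649.8, 165.0, 97.3]
tool_rot: [0.22, 0.976, 0.0, 0.0]
wrist_force: [-0.1, 0.5, 3.2]
finger_gap: 0.286
grasp_force: 29.7
t 14.0 pos [649.8 165.   97.3] F [-0.1  0.5  3.2] gap 0.286 grip 29.7 tilt [ 0.001  0.    -1.   ] q6 -0.96
```

```bash
python3 -m inch '0 0 -0.003 0 1;0 0 -0.006 0 1;0 0 -0.012 0 1;0 0 -0.02 0 1;0 0 -0.02 0 1;0 0 -0.01 0 1;0 0 0 0 1;0 0 0 0 1'; python3 go.py 464.5 153.8 140
```

```text
time: 14.8
tool_pos: [649.5, 164.9, 139.7]
tool_rot: [0.22, 0.976, 0.0, 0.0]
wrist_force: [-0.2, -0.2, -1.6]
finger_gap: 0.286
grasp_force: 29.6
t 14.8 pos [649.5 164.9 139.7] F [-0.2 -0.2 -1.6] gap 0.286 grip 29.6 tilt [ 0.  0. -1.] q6 -0.96
to [464.5, 153.8, 140.0] total units [ 0.2707 -0.1488 -0.0007] min rows 3.7
```

```bash
python3 -m inch '0.0107 -0.0058 0 0 1;0.02 -0.011 0 0 1;0.02 -0.011 0 0 1;0.02 -0.011 0 0 1;0.02 -0.011 0 0 1;0.02 -0.011 0 0 1;0.02 -0.011 0 0 1;0.02 -0.011 0 0 1' >/dev/null;  python3 -m inch '0.02 -0.011 0 0 1;0.02 -0.011 0 0 1;0.02 -0.011 0 0 1;0.02 -0.011 0 0 1;0.02 -0.011 0 0 1;0.02 -0.011 0 0 1;0 0 0 0 1;0 0 0 0 1'; python3 go.py 464.5 153.8 107
```

```text
time: 16.4
tool_pos: [464.4, 153.8, 139.6]
tool_rot: [0.22, 0.976, 0.0, 0.0]
wrist_force: [0.8, 0.3, -1.3]
finger_gap: 0.282
grasp_force: 29.6
t 16.4 pos [464.4 153.8 139.6] F [ 0.8  0.3 -1.3] gap 0.282 grip 29.6 tilt [ 0.001  0.    -1.   ] q6 -0.92
to [464.5, 153.8, 107.0] total units [-0.0001 -0.      0.0543] min rows 0.7
```

```bash
python3 -m inch '0 0 0.006 0 1;0 0 0.012 0 1;0 0 0.014 0 1;0 0 0.012 0 1;0 0 0.007 0 1;0 0 0.0035 0 1;0 0 0 0 1;0 0 0 0 1';python3 -m inch '0 0 0.0015 0 1;0 0 0.0015 0 1;0 0 0.0015 0 1;0 0 0.0015 0 1;0 0 0.0015 0 1;0 0 0.0015 0 1;0 0 0 0 1;0 0 0 0 1'
```

```text
time: 17.2
tool_pos: [464.7, 153.8, 106.8]
tool_rot: [0.22, 0.976, 0.0, 0.0]
wrist_force: [-0.8, -0.3, -1.0]
finger_gap: 0.284
grasp_force: 29.6
time: 18.0
tool_pos: [464.5, 153.8, 101.2]
tool_rot: [0.22, 0.976, -0.0, -0.0]
wrist_force: [0.1, 0.6, -0.8]
finger_gap: 0.288
grasp_force: 29.6
```

```bash
python3 -m inch '0 0 0.0014 0 1;0 0 0.0014 0 1;0 0 0.0014 0 1;0 0 0.0011 0 1;0 0 0.0008 0 1;0 0 0.0005 0 1;0 0 0.0005 0 1;0 0 0 0 1'
```

```text
time: 18.8
tool_pos: [464.5, 153.8, 97.3]
tool_rot: [0.22, 0.976, -0.0, -0.0]
wrist_force: [-2.3, -0.4, 2.5]
finger_gap: 0.284
grasp_force: 30.0
```

Contact came at the expected height, so the short lens is home. I release it and go on to the medium lens.

```bash
python3 -m inch '0 0 0 0 0.4;0 0 0 0 0.35;0 0 0 0 0.2;0 0 0 0 0;0 0 0 0 -0.4;0 0 0 0 -1;0 0 0 0 -1;0 0 0 0 -1' 20;python3 -m inch '0 0 -0.01 0 -1;0 0 -0.03 0 -1;0 0 -0.04 0 -1;0 0 -0.04 0 -1;0 0 -0.04 0 -1;0 0 -0.02 0 -1;0 0 0 0 -1;0 0 0 0 -1'; python3 go.py 599.5 -154.5 180 599.5 -154.5 102
```

```text
time: 19.6
tool_pos: [464.5, 153.8, 97.0]
tool_rot: [0.22, 0.976, 0.0, 0.0]
wrist_force: [-0.2, -0.3, 0.3]
finger_gap: 1.0
grasp_force: 0.0
time: 20.4
tool_pos: [464.1, 153.7, 204.4]
tool_rot: [0.22, 0.976, -0.0, -0.0]
wrist_force: [-0.2, -1.0, 0.6]
finger_gap: 1.003
grasp_force: 0.0
t 20.4 pos [464.1 153.7 204.4] F [-0.2 -1.   0.6] gap 1.003 grip 0.0 tilt [-0.001 -0.    -1.   ] q6 -0.92
to [599.5, -154.5, 180.0] total units [-0.424  -0.3675  0.0406] min rows 6.8
to [599.5, -154.5, 102.0] total units [-1.0e-04  1.0e-04  1.3e-01] min rows 1.6
```

```bash
python3 -m inch '-0.053 -0.046 0 0 -1;-0.053 -0.046 0 0 -1;-0.053 -0.046 0 0 -1;-0.053 -0.046 0 0 -1;-0.053 -0.046 0 0 -1;-0.053 -0.046 0 0 -1;-0.053 -0.046 0.02 0 -1;-0.053 -0.046 0.02 0 -1' >/dev/null; python3 -m inch '0 0 0 0 -1;0 0 0 0 -1;0 0 0 0 -1;0 0 0 0 -0.4;0 0 0 0 -0.4;0 0 0 0 -0.4;0 0 0 0 -0.4;0 0 0 0 -0.4'; python3 go.py 599.5 -154.5 102;python3 - <<'E' | sed -n '/---/,$p'
from m2 import *
print("---")
s=r.snapshot("top"); s2=r.snapshot("scene"); gg=cv2.cvtColor(s["img"],cv2.COLOR_BGR2GRAY)
c=(650.3,165.5)
edge("rim top far",c,30,16,-50,120,1,im=gg,cam=s)
edge("rim bot near",c,30,0,120,300,1,im=gg,cam=s)
edge("bore",c,12.5,11,-180,180,-1,im=gg,cam=s,free=True,win=4)
a=[]
for q,p,w in((s,[650,165,10],22),(s,[464,154,30],22),(s2,[464,154,30],30)):
    u,v=[int(x) for x in proj(q,p)]; a.append(cv2.resize(q["img"][v-w:v+w,u-w:u+w],(260,260),interpolation=cv2.INTER_CUBIC))
cv2.imwrite("pics/med1.png",np.hstack(a))
E
```

```text
time: 22.0
tool_pos: [599.8, -154.5, 181.2]
tool_rot: [0.219, 0.976, -0.0, 0.0]
wrist_force: [0.6, -0.9, 0.4]
finger_gap: 0.703
grasp_force: 0.0
t 22.0 pos [ 599.8 -154.5  181.2] F [ 0.6 -0.9  0.4] gap 0.703 grip 0.0 tilt [ 0. -0. -1.] q6 -1.47
to [599.5, -154.5, 102.0] total units [ 0.0005 -0.0002  0.1321] min rows 1.6
---
rim top far            [648.5 164.4] R 30.0 n 43 rms 0.48
rim bot near           [652.6 167.2] R 30.0 n 45 rms 0.36
bore                   [648.7 165. ] R 10.6 n 52 rms 0.18
```

View pics/med1.png

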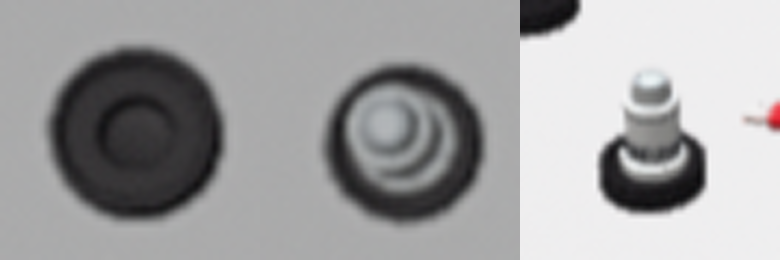

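The short lens stands upright in the small seat, and the medium seat is empty, centred at about (650, 165.5). Now I grasp the medium lens.

```bash
python3 -m inch '0.0005 0 0.02 0 -0.4;0 0 0.03 0 -0.4;0 0 0.03 0 -0.4;0 0 0.03 0 -0.4;0 0 0.014 0 -0.4;0 0 0.008 0 -0.4;0 0 0 0 -0.4;0 0 0 0 -0.4'; python3 -m inch '0 0 0 0 -0.2;0 0 0 0 0;0 0 0 0 0.15;0 0 0 0 0.3;0 0 0 0 1;0 0 0 0 1;0 0 0 0 1;0 0 0 0 1' 35;python3 go.py; python3 -m inch '0 0 -0.003 0 1;0 0 -0.006 0 1;0 0 -0.012 0 1;0 0 -0.02 0 1;0 0 -0.02 0 1;0 0 -0.01 0 1;0 0 0 0 1;0 0 0 0 1'; python3 go.py 650 165.5 145
```

```text
time: 22.9
tool_pos: [600.0, -154.8, 102.5]
tool_rot: [0.22, 0.976, -0.0, 0.001]
wrist_force: [0.4, -0.4, -0.2]
finger_gap: 0.7
grasp_force: 0.0
time: 23.7
tool_pos: [599.8, -154.7, 102.4]
tool_rot: [0.22, 0.976, -0.0, 0.0]
wrist_force: [-1.9, 1.6, 4.9]
finger_gap: 0.356
grasp_force: 34.4
t 23.7 pos [ 599.8 -154.7  102.4] F [-1.9  1.6  4.9] gap 0.356 grip 34.4 tilt [ 0.001 -0.    -1.   ] q6 -1.47
time: 24.5
tool_pos: [599.5, -154.6, 144.7]
tool_rot: [0.22, 0.976, -0.0, 0.0]
wrist_force: [0.6, 0.2, -1.5]
finger_gap: 0.354
grasp_force: 34.7
t 24.5 pos [ 599.5 -154.6  144.7] F [ 0.6  0.2 -1.5] gap 0.354 grip 34.7 tilt [ 0.001 -0.    -1.   ] q6 -1.47
to [650.0, 165.5, 145.0] total units [ 1.526e-01  5.181e-01 -5.000e-04] min rows 6.5
```

```bash
python3 -m inch '0.005 0.0171 0 0 1;0.01 0.034 0 0 1;0.01 0.034 0 0 1;0.01 0.034 0 0 1;0.01 0.034 0 0 1;0.01 0.034 0 0 1;0.01 0.034 0 0 1;0.01 0.034 0 0 1' >/dev/null;  python3 -m inch '0.01 0.034 0 0 1;0.01 0.034 0 0 1;0.01 0.034 0 0 1;0.01 0.034 0 0 1;0.01 0.034 0 0 1;0.01 0.034 0 0 1;0.01 0.034 0 0 1;0.0076 0.025 0 0 1'; python3 -m inch '0 0 0 0 1;0 0 0 0 1;0 0 0.006 0 1;0 0 0.012 0 1;0 0 0.014 0 1;0 0 0.01 0 1;0 0 0 0 1;0 0 0 0 1' >/dev/null;python3 go.py 650 165.5 112 650 165.5 102.4
```

```text
time: 26.1
tool_pos: [649.4, 167.4, 143.5]
tool_rot: [0.219, 0.976, -0.0, -0.001]
wrist_force: [-0.2, 0.7, -0.6]
finger_gap: 0.363
grasp_force: 34.8
t 26.9 pos [649.8 165.3 118.7] F [ 0.3  0.7 -2.5] gap 0.352 grip 34.9 tilt [-0.001 -0.    -1.   ] q6 -0.96
to [650.0, 165.5, 112.0] total units [-0.0002  0.0004  0.0112] min rows 0.1
to [650.0, 165.5, 102.4] total units [-0.     0.     0.016] min rows 0.2
```

```bash
python3 -m inch '0 0 0.004 0 1;0 0 0.004 0 1;0 0 0.003 0 1;0 0 0.002 0 1;0 0 0.002 0 1;0 0 0.0015 0 1;0 0 0 0 1;0 0 0 0 1'; python3 -m inch '0 0 0.0015 0 1;0 0 0.0015 0 1;0 0 0.0015 0 1;0 0 0.0015 0 1;0 0 0.0015 0 1;0 0 0.001 0 1;0 0 0 0 1;0 0 0 0 1'
```

```text
time: 27.7
tool_pos: [650.0, 165.5, 109.3]
tool_rot: [0.22, 0.976, 0.0, 0.0]
wrist_force: [0.1, 0.8, -1.0]
finger_gap: 0.357
grasp_force: 34.9
time: 28.5
tool_pos: [649.9, 165.5, 104.2]
tool_rot: [0.22, 0.976, -0.0, -0.0]
wrist_force: [0.5, -0.2, -1.6]
finger_gap: 0.359
grasp_force: 34.9
```

```bash
python3 -m inch '0 0 0.001 0 1;0 0 0.0008 0 1;0 0 0.0007 0 1;0 0 0.0005 0 1;0 0 0.0004 0 1;0 0 0 0 1;0 0 0 0 1;0 0 0 0 1'
```

```text
time: 29.3
tool_pos: [650.0, 165.5, 102.4]
tool_rot: [0.22, 0.976, -0.0, -0.0]
wrist_force: [-1.6, -0.8, 2.3]
finger_gap: 0.355
grasp_force: 34.9
```

Home at the expected height with light contact. I release, raise and return to the long lens.

```bash
python3 -m inch '0 0 0 0 0.27;0 0 0 0 0.22;0 0 0 0 0.1;0 0 0 0 -0.1;0 0 0 0 -0.4;0 0 0 0 -1;0 0 0 0 -1;0 0 0 0 -1' 20;python3 -m inch '0 0 -0.01 0 -1;0 0 -0.03 0 -1;0 0 -0.04 0 -1;0 0 -0.04 0 -1;0 0 -0.04 0 -1;0 0 -0.02 0 -1;0 0 0 0 -1;0 0 0 0 -1'; python3 go.py 468 -79.8 195
```

```text
time: 30.1
tool_pos: [649.9, 165.5, 102.1]
tool_rot: [0.22, 0.976, -0.0, 0.0]
wrist_force: [0.5, 0.1, -0.1]
finger_gap: 1.0
grasp_force: 0.0
time: 30.9
tool_pos: [649.7, 165.5, 210.1]
tool_rot: [0.22, 0.976, -0.0, -0.0]
wrist_force: [-0.2, 0.6, -0.7]
finger_gap: 0.995
grasp_force: 0.0
t 30.9 pos [649.7 165.5 210.1] F [-0.2  0.6 -0.7] gap 0.995 grip 0.0 tilt [-0. -0. -1.] q6 -0.96
to [468.0, -79.8, 195.0] total units [ 0.0985 -0.4991  0.0252] min rows 6.1
```

```bash
python3 -m inch '0.0125 -0.0623 0 0 -1;0.0125 -0.0623 0 0 -1;0.0125 -0.0623 0 0 -1;0.0125 -0.0623 0 0 -1;0.0125 -0.0623 0 0 -1;0.0125 -0.0623 0 0 -1;0.0125 -0.0623 0.01 0 -1;0.0125 -0.0623 0.015 0 -1' >/dev/null; python3 -m inch '0 0 0 0 -1;0 0 0 0 -1;0 0 0 0 -1;0 0 0 0 -1;0 0 0 0 -1;0 0 0 0 -1;0 0 0 0 -1;0 0 0 0 -1'; python3 go.py 467.4 -79.5 108.3;python3 - <<'E' | sed -n '/---/,$p'
from m2 import *
print("---")
s=r.snapshot("top"); s2=r.snapshot("scene"); gg=cv2.cvtColor(s["img"],cv2.COLOR_BGR2GRAY)
c=(600,-155.2)
edge("rim top far",c,34,16,-90,60,1,im=gg,cam=s)
edge("rim bot near",c,34,0,90,240,1,im=gg,cam=s)
edge("bore",c,12.5,11,-180,180,-1,im=gg,cam=s,free=True,win=4)
a=[]
for q,p,w in((s,[600,-155,10],22),(s,[650,165,30],22),(s2,[650,165,30],30)):
    u,v=[int(x) for x in proj(q,p)]; a.append(cv2.resize(q["img"][v-w:v+w,u-w:u+w],(260,260),interpolation=cv2.INTER_CUBIC))
cv2.imwrite("pics/lg1.png",np.hstack(a))
E
```

```text
time: 32.5
tool_pos: [467.7, -78.8, 195.2]
tool_rot: [0.219, 0.976, 0.0, -0.0]
wrist_force: [0.3, -0.6, 0.6]
finger_gap: 0.999
grasp_force: 0.0
t 32.5 pos [467.7 -78.8 195.2] F [ 0.3 -0.6  0.6] gap 0.999 grip 0.0 tilt [-0.  0. -1.] q6 -1.41
to [467.4, -79.5, 108.3] total units [-1.000e-04 -1.300e-03  1.448e-01] min rows 1.7
---
rim top far            [ 598.  -154.8] R 34.0 n 38 rms 0.34Traceback (most recent call last):
  File "<stdin>", line 6, in <module>
  File "m2.py", line 15, in edge
    s=least_squares(lambda q:np.hypot(*(P-q[:2]).T)-(q[2] if free else R),[*c,R],loss="soft_l1",f_scale=.5)
    return func(*args, **kwargs)
    vector_fun = VectorFunction(
        fun_wrapped,
    ...<6 lines>...
        workers=workers
    )
    self._update_fun()
    ~~~~~~~~~~~~~~~~^^
    self.f = self.fun_wrapped(xp_copy(self.x))
             ~~~~~~~~~~~~~~~~^^^^^^^^^^^^^^^^^
    return np.atleast_1d(self.fun(x))
                         ~~~~~~~~^^^
    return self.f(x, *self.args, **self.kwargs)
           ~~~~~~^^^^^^^^^^^^^^^^^^^^^^^^^^^^^^
  File "m2.py", line 15, in <lambda>
    s=least_squares(lambda q:np.hypot(*(P-q[:2]).T)-(q[2] if free else R),[*c,R],loss="soft_l1",f_scale=.5)
                                        ~^~~~~~
ValueError: operands could not be broadcast together with shapes (0,) (2,)
```

The arm hides the large seat from here. The earlier value of about (600, −155.3) agrees with the rim fits, so I carry on and grasp the long lens.

```bash
python3 -m inch '0 -0.0013 0.02 0 -1;0 0 0.03 0 -1;0 0 0.03 0 -1;0 0 0.03 0 -1;0 0 0.022 0 -1;0 0 0.012 0 -1;0 0 0 0 -0.5;0 0 0 0 -0.3'; python3 -m inch '0 0 0 0 -0.1;0 0 0 0 0;0 0 0 0 0.1;0 0 0 0 0.2;0 0 0 0 1;0 0 0 0 1;0 0 0 0 1;0 0 0 0 1' 40;python3 go.py; python3 -m inch '0 0 -0.003 0 1;0 0 -0.006 0 1;0 0 -0.012 0 1;0 0 -0.02 0 1;0 0 -0.02 0 1;0 0 -0.015 0 1;0 0 0 0 1;0 0 0 0 1'; python3 go.py 600 -155.3 154
```

```text
time: 33.4
tool_pos: [467.6, -79.8, 109.1]
tool_rot: [0.22, 0.976, -0.0, 0.0]
wrist_force: [0.0, 1.0, 0.3]
finger_gap: 0.691
grasp_force: 0.0
time: 34.2
tool_pos: [467.9, -79.7, 109.7]
tool_rot: [0.22, 0.976, 0.0, 0.001]
wrist_force: [-0.9, 1.9, 6.4]
finger_gap: 0.449
grasp_force: 39.8
t 34.2 pos [467.9 -79.7 109.7] F [-0.9  1.9  6.4] gap 0.449 grip 39.8 tilt [ 0.001 -0.    -1.   ] q6 -1.41
time: 35.0
tool_pos: [467.4, -79.7, 154.8]
tool_rot: [0.22, 0.976, -0.0, 0.0]
wrist_force: [0.5, -0.4, -3.1]
finger_gap: 0.45
grasp_force: 40.5
t 35.0 pos [467.4 -79.7 154.8] F [ 0.5 -0.4 -3.1] gap 0.45 grip 40.5 tilt [ 0.001 -0.    -1.   ] q6 -1.41
to [600.0, -155.3, 154.0] total units [-0.2537 -0.0192  0.0016] min rows 3.1
```

```bash
python3 -m inch '-0.0097 -0.0012 0 0 1;-0.02 -0.0015 0 0 1;-0.02 -0.0015 0 0 1;-0.02 -0.0015 0 0 1;-0.02 -0.0015 0 0 1;-0.02 -0.0015 0 0 1;-0.02 -0.0015 0 0 1;-0.02 -0.0015 0 0 1' >/dev/null;  python3 -m inch '-0.02 -0.0015 0 0 1;-0.02 -0.0015 0 0 1;-0.02 -0.0015 0 0 1;-0.02 -0.0015 0 0 1;-0.015 -0.0015 0 0 1;-0.009 0 0 0 1;0 0 0 0 1;0 0 0 0 1'; python3 go.py 600 -155.3 119.5;python3 - <<'E'
from h import *
a=[]
for n in("scene","top"):
    s=r.snapshot(n); u,v=[int(x) for x in proj(s,[600,-155,40])]; w=40 
    c=s["img"][max(0,v-w):v+w,max(0,u-w):u+w]; a.append(cv2.resize(c,(400,400),interpolation=cv2.INTER_CUBIC))
cv2.imwrite("pics/lg2.png",np.hstack(a))
E
```

```text
time: 36.6
tool_pos: [599.7, -155.1, 154.2]
tool_rot: [0.22, 0.976, 0.0, -0.0]
wrist_force: [0.6, -0.1, -4.1]
finger_gap: 0.453
grasp_force: 40.5
t 36.6 pos [ 599.7 -155.1  154.2] F [ 0.6 -0.1 -4.1] gap 0.453 grip 40.5 tilt [-0.001  0.    -1.   ] q6 -1.47
to [600.0, -155.3, 119.5] total units [-0.0007 -0.      0.0578] min rows 0.7
```

View pics/lg2.png

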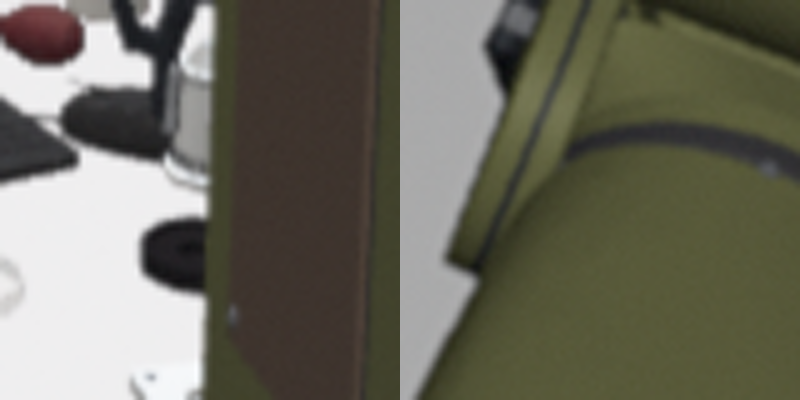

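The long lens hangs upright over the large seat (scene crop: lens at (190,120), seat at (180,255)). I lower it.

```bash
python3 -m inch '-0.0005 0 0.006 0 1;0 0 0.012 0 1;0 0 0.014 0 1;0 0 0.012 0 1;0 0 0.009 0 1;0 0 0.0045 0 1;0 0 0 0 1;0 0 0 0 1';python3 -m inch '0 0 0.0015 0 1;0 0 0.0015 0 1;0 0 0.0015 0 1;0 0 0.0015 0 1;0 0 0.0015 0 1;0 0 0.0015 0 1;0 0 0 0 1;0 0 0 0 1'
```

```text
time: 37.5
tool_pos: [600.3, -155.5, 120.0]
tool_rot: [0.22, 0.976, -0.0, 0.0]
wrist_force: [0.5, -0.5, -3.0]
finger_gap: 0.447
grasp_force: 40.5
time: 38.3
tool_pos: [600.1, -155.4, 114.4]
tool_rot: [0.22, 0.976, 0.0, -0.0]
wrist_force: [0.4, -0.6, -3.4]
finger_gap: 0.451
grasp_force: 40.5
```

```bash
python3 -m inch '0 0 0.0014 0 1;0 0 0.0014 0 1;0 0 0.0014 0 1;0 0 0.0014 0 1;0 0 0.0012 0 1;0 0 0.0008 0 1;0 0 0 0 1;0 0 0 0 1'; python3 -m inch '0 0 0.0005 0 1;0 0 0.0004 0 1;0 0 0 0 1;0 0 0 0 1;0 0 0 0 1;0 0 0 0 1;0 0 0 0 1;0 0 0 0 1'
```

```text
time: 39.1
tool_pos: [600.1, -155.4, 109.9]
tool_rot: [0.22, 0.976, -0.0, 0.0]
wrist_force: [-0.1, 0.3, -3.0]
finger_gap: 0.452
grasp_force: 40.5
time: 39.9
tool_pos: [600.3, -155.4, 109.8]
tool_rot: [0.22, 0.976, -0.0, 0.0]
wrist_force: [-3.4, 2.3, 3.8]
finger_gap: 0.448
grasp_force: 40.8
```

```bash
python3 -m inch '0 0 0 0 0.08;0 0 0 0 0.04;0 0 0 0 0;0 0 0 0 -0.1;0 0 0 0 -0.4;0 0 0 0 -1;0 0 0 0 -1;0 0 0 0 -1' 20;python3 -m inch '0 0 -0.01 0 -1;0 0 -0.03 0 -1;0 0 -0.04 0 -1;0 0 -0.04 0 -1;0 0 -0.04 0 -1;0 0 -0.04 0 -1;0 0 -0.02 0 -1;0 0 0 0 -1'; python3 go.py 330 250 320
```

```text
time: 40.7
tool_pos: [600.1, -155.4, 109.3]
tool_rot: [0.22, 0.976, -0.0, 0.0]
wrist_force: [0.7, 0.2, -0.1]
finger_gap: 1.005
grasp_force: 0.0
time: 41.5
tool_pos: [601.1, -155.8, 244.2]
tool_rot: [0.22, 0.976, -0.0, 0.002]
wrist_force: [-0.2, 0.1, -0.6]
finger_gap: 0.999
grasp_force: 0.0
t 41.5 pos [ 601.1 -155.8  244.2] F [-0.2  0.1 -0.6] gap 0.999 grip 0.0 tilt [ 0.005 -0.002 -1.   ] q6 -1.47
to [330.0, 250.0, 320.0] total units [ 0.6975  0.4175 -0.1296] min rows 9.9
```

```bash
python3 -m inch '0.05 0.03 -0.02 0 -1;0.05 0.03 -0.02 0 -1;0.05 0.03 -0.02 0 -1;0.05 0.03 -0.02 0 -1;0.05 0.03 -0.02 0 -1;0.05 0.03 -0.01 0 -1;0.05 0.03 0 0 -1;0.05 0.03 0 0 -1' >/dev/null; python3 -m inch '0.05 0.03 0 0 -1;0.05 0.03 0 0 -1;0.05 0.03 0 0 -1;0.05 0.03 0 0 -1;0.05 0.03 0 0 -1;0 0 0 0 -1;0 0 0 0 -1;0 0 0 0 -1'
python3 - <<'E'
from h import *
t=r.snapshot("top");s=r.snapshot("scene")
rows=[]
for q in(t,s):
    a=[]
    for p in([464.5,154,30],[650,165,30],[600,-155,30]):
        u,v=[int(x) for x in proj(q,p)]; w=24; c=q["img"][max(0,v-w):v+w,max(0,u-w):u+w]; a.append(cv2.resize(c,(265,200),interpolation=cv2.INTER_CUBIC))
    rows.append(np.hstack(a))
cv2.imwrite("pics/fin1.png",np.vstack(rows)); cv2.imwrite("pics/fin_top.png",t["img"])
E
```

```text
time: 43.1
tool_pos: [348.2, 222.5, 306.5]
tool_rot: [0.22, 0.976, -0.001, -0.0]
wrist_force: [-0.2, -0.8, 0.0]
finger_gap: 1.002
grasp_force: 0.0
```

View pics/fin1.png

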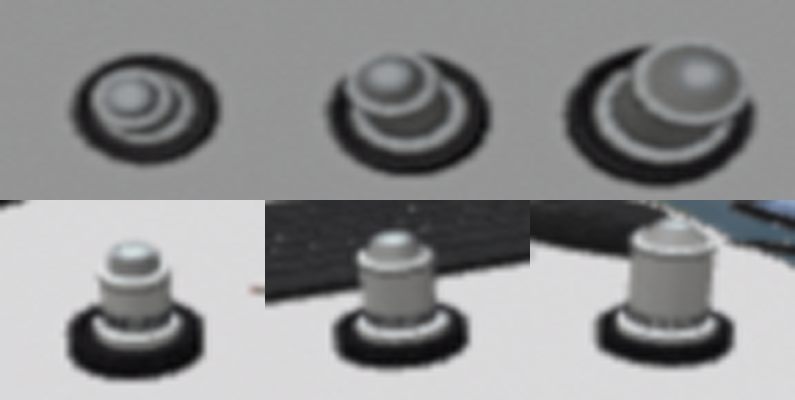

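View pics/fin_top.png

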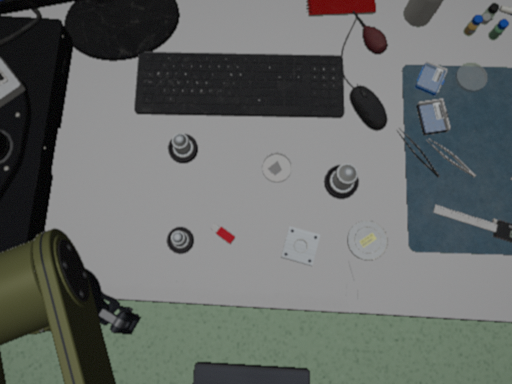

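All three lenses stand upright in their own seats: short (180,238), medium (183,147) and long (343,179). The dish (277,167), carrier (367,240) and USB stick (226,235) have not moved.

```bash
python3 -c "
from station import r
print(r.hand_in())"
```

```text
the job is handed in; nothing more can be done
None
```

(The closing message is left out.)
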